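# Lay out the resin pouring station

### The job

Lay out the table for a resin pour: put the empty scalloped mould on the middle of the wooden levelling block and cover it with the flat lid with the knob, centred; stand the tall open cup on the middle of the round cork mat and the squat jar on the middle of the square cork mat. Stand the slim dropper bottle on the bare table halfway between the levelling block and the round mat, in line with both. Leave the six-sided mould with the finished casting where it is, and let everything else stand upright on its own.

Things in the scene. Friction and masses are not known exactly. Their poses are not given: they have to be found in the camera images.
- level_block: Its origin is the centre of its underside, z up. Fixed square block of brown wood, 110 x 110 mm, 16 mm high, flat top with a brass screw head at each corner. Its y axis runs along the row: the two cork mats lie on it, centres exactly 200 mm from the block's centre, one on either side; which mat is on which side changes.
- round_mat: Its origin is the centre of its underside, z up. Fixed round cork mat, 84 mm across, 4 mm thick, centre 200 mm from the centre of level_block.
- square_mat: Its origin is the centre of its underside, z up. Fixed square cork mat, 84 x 84 mm, 4 mm thick, centre 200 mm from the centre of level_block.
- scallop_mould: Its origin is the centre of its underside, z up. Loose, empty round mould of stiff white silicone with a scalloped (16-lobed) wall: 66 mm across the lobes, 18 mm high, wall 12 mm thick, inner floor 5 mm up. About 60 g. Grip across the outside from above, any yaw.
- lid: Its origin is the centre of its underside, z up. Loose flat round aluminium lid, 74 mm across and 5 mm thick, with a round black knob at its centre that rises from 5 to 27 mm above the underside: neck 16 mm across up to 15 mm height, head 20 mm across from 18 to 27 mm. About 70 g. Pick it up by the knob. It lies flat on the mould's rim.
- cup: Its origin is the centre of its underside, z up. Loose tall open white plastic cup, 80 mm high, 48 mm across at the foot and 50 mm at the rim, wall 3 mm. About 50 g. Grip across the outside.
- jar: Its origin is the centre of its underside, z up. Loose squat closed jar of amber glass with a black cap, 45 mm high: straight body 46 mm across up to 30 mm, cap 44 mm across from 30 to 45 mm. About 90 g. Grip across the outside.
- dropper: Its origin is the centre of its underside, z up. Loose slim closed bottle of amber glass with a paper label and a black cap, 75 mm high, round body 30 mm across from 5 to 41 mm above its underside, tapering to a cap 16 mm across at the top (59 to 75 mm). Grip the body. About 50 g.
- hex_mould: Its origin is the centre of its underside, z up. Loose white six-sided mould filled with a hard green casting, 66 mm across the flats, 18 mm high. It is to be left where it stands; it stands among the other things.
Mind the look-alikes: they are no part of the job. What is shaped like the scallop_mould but blue or red is not meant.

How it is judged:
By the outcome, as a careful person would: the job done as asked, in the order asked, and still so for the second after the job is handed in, with the robot touching nothing.
It also fails if it takes over 120 s, if anything falls off the work surface, if the arm or the gripper's body presses on something with over 40 N, if the wrist force passes 120 N, or if a joint passes its speed limit or range.

### The arm

A 7-joint arm with a two-finger parallel gripper is mounted at the origin on the work surface. World frame = base frame: x ahead of the robot, y to its left, z up, the work surface at z = 0. Lengths are in m, angles in degrees, forces in N, time in s.
With the tool pointing down it reaches from about 0.35 to 0.775 m from the base axis. Payload 3.1 kg.
Tool frame: the origin (TCP) lies on the centre line of the jaws, within the pads' length; the fingertips stand 17 mm ahead of it and the grasp point (between the pads) lies 2 mm behind it (robot.tip_reach is the distance from the TCP to the fingertips, in m); z points along the fingers, y is the line along which they close (so a half turn about z gives the same grasp; the last joint's range is limited). The gripper opens to 85 mm and grips with 20 to 120 N. Pads are 22 mm wide; open, the fingers measure 114 mm over their backs; the gripper's body (76 mm by 85 mm) begins 54 mm behind the grasp point. The pads swing forward as they close: fully open they stand 13 mm farther back than shut.
Start: joints at [-69.54, 17.813, 0.802, 86.603, -0.252, 75.585, -1.558], TCP at [0.214, 0.507, 0.248] pointing down, gripper open.
Joint ranges: [-154.91, 154.91], [-16.99, 109.72], [-72.82, 74.43], [7.12, 147.25], [-82.49, 262.49], [11.32, 116.49], [-174.64, 174.64]. Speed limits (degrees/s): [159.86, 159.86, 180, 180, 180, 180, 180].

### API

Orientations are given as [roll, pitch, yaw] about the fixed x, y, z axes, in that order (R = Rz(yaw) Ry(pitch) Rx(roll)).
In Python, from station import robot, fingers, vision, workorder, recognise gives the robot as it stands. Calls block until the motion is done:
- robot.move_to(position, orientation): joint-space move of the TCP to a pose.
- robot.line_to(position, orientation=None, velocity=0.15, f_stop=None): straight line of the TCP; orientation=None keeps the orientation; velocity is the mean speed in m/s. With f_stop (N) it stops when the force on the tool has changed by that much, and returns True; else False.
- robot.move_j(angles): joint-space move.
- fingers.gripper_to(opening, force=None): opening from 0.0 (shut) to 1.0 (fully open); force is the grip in N (None keeps the last); returns when the fingers have stopped.
- robot.pause(seconds).
- robot.inverse_kinematics(position, orientation): joint angles nearest the present ones, or None.
- vision.grab_frame(name): name is "scene" or "top" or "wrist"; returns the picture (420x560x3 uint8, red, green, blue); there is no depth.
- vision.calibration(name): a dict with "mtx" (3x3 intrinsics, pixels), "extrinsics" (4x4, takes a point from world to camera coordinates); the wrist camera has in their place "T_tool_cam" (4x4, takes a point from camera to tool coordinates, whose origin is the TCP and whose axes are the flange's). Camera axes: x right, y up, looking along -z (the intrinsics and any distortion apply to the point x, -y, -z); pixel columns grow to the right and rows downward; lengths in m; the calibration is good to about 2 mm. A picture is of the moment at which its call begins: read the wrist's pose just before it. calibration takes no time and is no camera call.
A pose or a line that the arm cannot do raises robot.PlanningError and nothing moves.
- workorder.close_job(): hands the job in; it is judged then, once.
Trained networks look in the newest picture that a camera, given by its name, has taken for a name from the list of things; names that differ only in an ending like _2 or _b are one class to them, and where a whole thing is asked for, a point or a joint stands for the part that bears it (a point fixed in the world has none). Each returns a list of dicts, best first, with "p" (0 to 1); they miss things now and then, are a little off and sometimes report something else, mostly with a low value. They report only what shows in the picture. A call takes as long as a camera call. They do not tell look-alikes from the thing itself.
- recognise(label, camera): "rect" ([centre column, centre row, width, height] in pixels, round what is visible of it).
Readings, each from a call of its own:
- robot.current_time_s(): time.
- robot.current_joint_positions(): joint angles.
- robot.current_dq(): joint speeds.
- robot.current_joint_torque(): joint torques, N m.
- robot.current_tool_pos(): TCP position.
- robot.current_eef_rot(): TCP orientation.
- robot.current_contact_force(): force on the tool from outside, world axes, zero at the start.
- robot.current_torque(): the same for the moment, N m.
- robot.current_finger_gap(): opening from 0.0 (shut) to 1.0 (fully open).
- robot.current_gripper_force(): force on a finger pad.
Only numpy, scipy, OpenCV 4.12 (cv2) and the standard library are available. Lean on these libraries where they do the work, as an engineer would, in place of code of your own. Each camera call takes 0.05 s, during which the arm holds its last target. There are 200 camera calls.

## Working session

There is one attempt and no reset: what is moved stays moved. The work goes in short steps, each a Python script; the robot and the scene stay as the last script left them, time stands still between calls to the robot, and variables do not carry over. Pictures are saved under pics/ and viewed, at most 14 in all, crops included, and the job is handed in when it is done.

```bash
mkdir -p pics; ls
python3 - <<'E'
from station import robot, fingers, vision, recognise
import cv2, numpy as np
for c in ("scene","top"):
    im=vision.grab_frame(c); cv2.imwrite(f"pics/{c}0.png",im[:,:,::-1])
    k=vision.calibration(c); print(c,{a:np.round(b,4).tolist() if not isinstance(b,str) else b for a,b in k.items()})
    for n in "level_block round_mat square_mat scallop_mould lid cup jar dropper hex_mould".split():
        print(n,[(np.round(d["rect"]).astype(int).tolist(),round(d["p"],2)) for d in recognise(n,c)])
print(vision.calibration("wrist"), robot.current_eef_rot(), robot.current_time_s(), robot.tip_reach)
E
```

```text
pics
scene {'mtx': [[397.7638, 0.0, 273.8896], [0.0, 397.7638, 210.7597], [0.0, 0.0, 1.0]], 'extrinsics': [[0.4314, 0.9022, 0.0056, -0.2024], [-0.5387, 0.2526, 0.8038, 0.2606], [0.7237, -0.3498, 0.5949, -1.3701], [0.0, 0.0, 0.0, 1.0]]}
level_block [([279, 239, 55, 39], 0.61)]
round_mat [([357, 228, 35, 19], 0.87)]
square_mat [([193, 254, 39, 34], 0.68)]
scallop_mould [([117, 260, 33, 29], 0.95), ([135, 284, 33, 32], 0.73), ([78, 240, 32, 20], 0.66), ([294, 191, 28, 17], 0.41), ([189, 215, 31, 20], 0.24)]
lid [([188, 215, 28, 21], 0.6)]
cup [([399, 163, 23, 36], 0.95)]
jar [([338, 170, 18, 22], 0.84)]
dropper [([245, 193, 10, 25], 0.55)]
hex_mould [([295, 190, 24, 15], 0.85)]
top {'mtx': [[410.1408, 0.0, 279.3712], [0.0, 410.1408, 205.1492], [0.0, 0.0, 1.0]], 'extrinsics': [[-0.0178, -0.9998, -0.0097, -0.0362], [0.996, -0.0186, 0.0878, -0.5455], [-0.0879, -0.0081, 0.9961, -1.2571], [0.0, 0.0, 0.0, 1.0]]}
level_block []
round_mat []
square_mat []
scallop_mould [([417, 247, 21, 15], 0.89), ([391, 217, 23, 23], 0.73), ([340, 204, 36, 30], 0.26)]
lid [([333, 249, 24, 25], 0.56)]
cup [([137, 231, 23, 15], 0.63)]
jar [([192, 251, 16, 12], 0.53)]
dropper []
hex_mould [([240, 245, 27, 21], 0.59), ([137, 230, 19, 16], 0.47)]
{'mtx': array([[334.85287263,   0.        , 276.28934616],
       [  0.        , 334.85287263, 207.16326728],
       [  0.        ,   0.        ,   1.        ]]), 'T_tool_cam': array([[-1.48053764e-04,  9.61628592e-01,  2.74354567e-01,
         6.88505583e-02],
       [ 9.99999859e-01,  2.82422593e-04, -4.50263680e-04,
         2.92270192e-04],
       [-5.10470357e-04,  2.74354462e-01, -9.61628498e-01,
        -1.24320309e-01],
       [ 0.00000000e+00,  0.00000000e+00,  0.00000000e+00,
         1.00000000e+00]])} [-1.79999276e+02  1.53389447e-03  1.57152921e+02] 1.0 0.017
```

View pics/scene0.png

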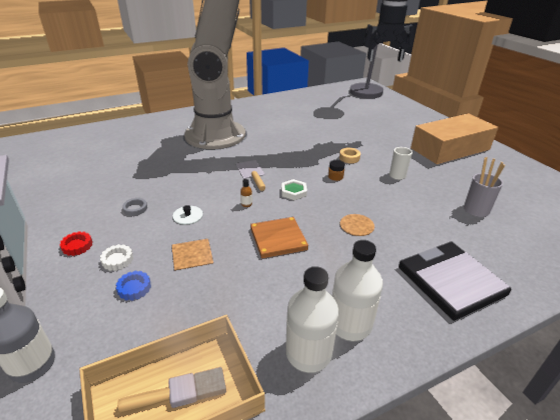

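View pics/top0.png

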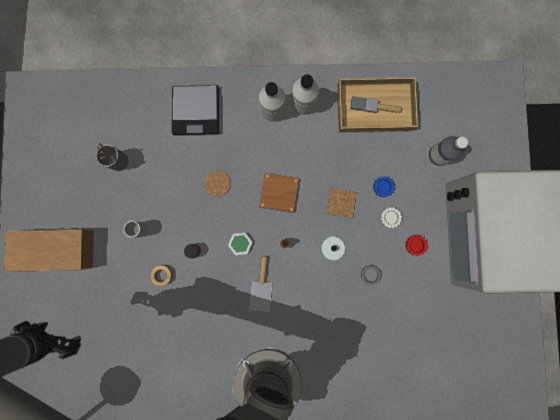

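```bash
cat > h.py <<'E'
from station import robot, fingers, vision, workorder, recognise
import cv2, numpy as np
from scipy.spatial.transform import Rotation as Rn
def tool_T():
    T=np.eye(4); T[:3,:3]=Rn.from_euler('xyz',robot.current_eef_rot(),degrees=True).as_matrix(); T[:3,3]=robot.current_tool_pos(); return T
def cam(name,T=None):
    """K, world->opencv camera"""
    k=vision.calibration(name)
    E=k["extrinsics"] if "extrinsics" in k else np.linalg.inv(T@k["T_tool_cam"])
    return np.array(k["mtx"]), np.diag([1,-1,-1,1])@np.array(E)
def to_plane(c,uv,z):
    K,E=c; R,t=E[:3,:3],E[:3,3]; o=-R.T@t; d=R.T@np.linalg.solve(K,[uv[0],uv[1],1])
    return o+d*(z-o[2])/d[2]
def proj(c,p):
    q=c[0]@(c[1][:3,:3]@np.asarray(p)+c[1][:3,3]); return q[:2]/q[2]
def tri(cs,uvs):
    A=[];b=[]
    for (K,E),uv in zip(cs,uvs):
        R,t=E[:3,:3],E[:3,3]; o=-R.T@t; d=R.T@np.linalg.solve(K,[uv[0],uv[1],1]); d/=np.linalg.norm(d)
        M=np.eye(3)-np.outer(d,d); A.append(M); b.append(M@o)
    A=np.vstack(A); b=np.hstack(b); return np.linalg.lstsq(A,b,rcond=None)[0]
E
python3 - <<'E'
from h import *
t=cam("top"); s=cam("scene")
for n,uv,us,z in [("block",(279.5,193),(279,237),.016),("round",(217,183),(357,225),.004),("square",(341,202.5),(193,254),.004),("white",(391,217.5),(117,258),.018),
 ("lid",(333,248.5),(188,215),.005),("cup",(132,229),(400,163),.04),("jar",(192,251),(337,170),.03),("drop",(285,243),(246,193),.04),("hex",(240.5,244),(294,190),.018),("blue",(384,187),(134,285),.018),("red",(417,245),(77,243),.018),("tape",(161,275),(350,155),.01),("knife",(263,272),(258,180),.01),("ring",(371,274),(135,206),.01)]:
    print(n,to_plane(t,uv,z).round(3),tri([t,s],[uv,us]).round(3))
E
```

```text
block [ 0.584 -0.047  0.016] [ 0.586 -0.045  0.006]
round [0.621 0.152 0.004] [0.622 0.152 0.001]
square [ 0.551 -0.241  0.004] [ 0.552 -0.241  0.001]
white [ 0.5   -0.394  0.018] [ 0.501 -0.395  0.008]
lid [ 0.407 -0.212  0.005] [ 0.407 -0.211  0.002]
cup [0.478 0.409 0.04 ] [0.475 0.405 0.039]
jar [0.407 0.226 0.03 ] [0.408 0.229 0.023]
drop [ 0.427 -0.061  0.04 ] [ 0.427 -0.06   0.038]
hex [0.426 0.077 0.018] [0.427 0.08  0.007]
blue [ 0.596 -0.376  0.018] [ 0.598 -0.376  0.009]
red [ 0.413 -0.471  0.018] [ 0.413 -0.47   0.01 ]
tape [0.334 0.327 0.01 ] [0.334 0.326 0.013]
knife [0.338 0.009 0.01 ] [0.339 0.011 0.007]
ring [ 0.326 -0.327  0.01 ] [ 0.327 -0.325  0.012]
```

Run:
```python
from h import *
import pickle
V={}
st={"D":(.44,.31,.25),"C":(.585,-.045,.25),"B":(.42,-.13,.25),"A":(.50,-.38,.25)}
names={"D":["cup","jar"],"C":["level_block","round_mat","square_mat"],"B":["lid","dropper","hex_mould"],"A":["scallop_mould"]}
for s,p in st.items():
    for y in ((0,180) if s in "DB" else (180,0)):
        try: robot.move_to(p,[180,0,y])
        except robot.PlanningError as e: print(s,y,e); continue
        robot.pause(.2)
        T=tool_T(); im=vision.grab_frame("wrist"); V[s,y]=(T,im); cv2.imwrite(f"pics/w_{s}{y}.png",im[:,:,::-1])
        print(s,y,robot.current_time_s(),robot.current_joint_positions()[6])
        for n in names[s]:
            r=recognise(n,"wrist"); print(n,[(np.round(d["rect"]).astype(int).tolist(),round(d["p"],2)) for d in r[:3]])
pickle.dump(V,open("V.pkl","wb"))
def sheet(keys,f):
    cv2.imwrite(f,cv2.resize(np.vstack([np.hstack([V[k][1] for k in keys[i:i+2]]) for i in (0,2)])[:,:,::-1],(800,600),interpolation=cv2.INTER_AREA))
k=list(V); sheet(k[:4],"pics/s1.png"); sheet(k[4:],"pics/s2.png")
```

```text
D 0 3.0167 -118.15021445037327
cup [([186, 149, 71, 58], 0.69)]
jar [([353, 208, 50, 48], 0.59)]
D 180 3.6167 -118.15587620029623
cup [([186, 149, 76, 63], 0.92)]
jar [([355, 207, 47, 45], 0.63)]
C 180 7.1167 97.55769201017252
level_block [([280, 178, 114, 113], 0.89)]
round_mat [([446, 207, 72, 68], 0.67)]
square_mat [([101, 146, 83, 90], 0.62)]
C 0 7.7667 97.55924618486848
level_block [([280, 175, 113, 115], 0.57)]
round_mat [([448, 207, 74, 69], 0.9), ([280, 177, 115, 113], 0.66), ([544, 14, 27, 26], 0.47)]
square_mat [([100, 144, 80, 89], 0.62)]
B 0 10.6 -66.85425892413467
lid [([347, 185, 64, 70], 0.93), ([13, 9, 26, 17], 0.5)]
dropper [([210, 175, 42, 33], 0.72)]
hex_mould [([87, 172, 76, 63], 0.95)]
B 180 13.3917 94.76787388015765
lid [([203, 166, 68, 69], 0.94)]
dropper [([345, 188, 43, 36], 0.96)]
hex_mould [([465, 187, 78, 62], 0.76)]
A 180 14.8167 106.31545602928475
scallop_mould [([280, 262, 58, 56], 0.63), ([189, 94, 65, 68], 0.61), ([262, 178, 59, 58], 0.57)]
A 0 15.3667 106.31991080856618
scallop_mould [([282, 262, 58, 58], 0.96), ([264, 180, 56, 56], 0.88), ([191, 95, 65, 68], 0.82)]
```

View sheets.

View pics/s1.png

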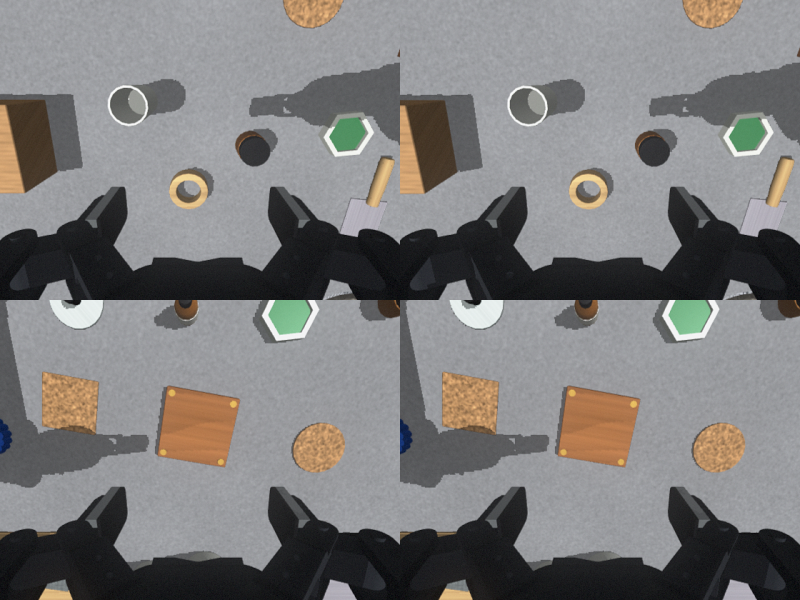

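View pics/s2.png

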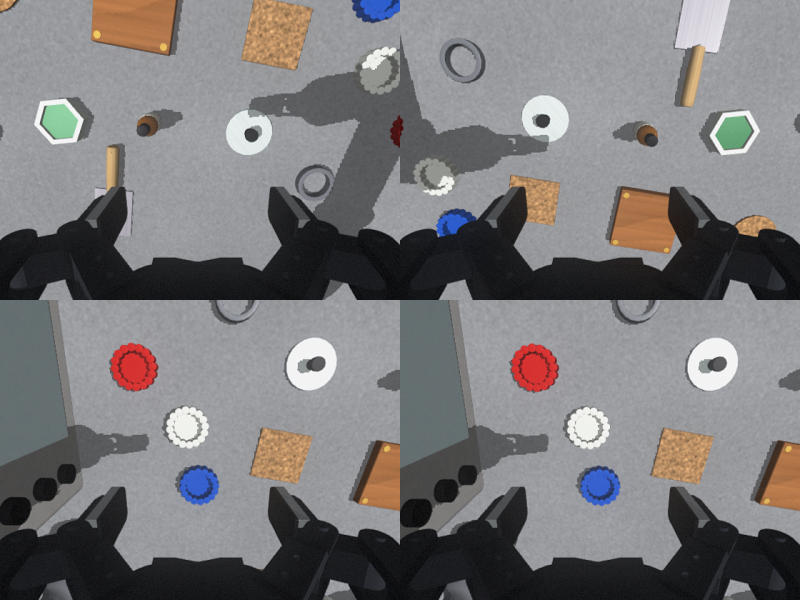

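Run:
```python
from h import *
import pickle
V=pickle.load(open("V.pkl","rb"))
for k,(T,im) in V.items(): print(k,T[:3,3].round(4),Rn.from_matrix(T[:3,:3]).as_euler('xyz',degrees=True).round(2))
```

```text
('D', 0) [0.4397 0.3105 0.2499] [-1.7999e+02  1.0000e-02  7.0000e-02]
('D', 180) [0.44 0.31 0.25] [180.   0.  -0.]
('C', 180) [ 0.585  -0.0447  0.25  ] [ 180.      0.   -179.98]
('C', 0) [ 0.585 -0.045  0.25 ] [-180.   -0. -180.]
('B', 0) [ 0.4201 -0.13    0.25  ] [1.7999e+02 0.0000e+00 1.0000e-02]
('B', 180) [ 0.42   -0.1299  0.2499] [ 1.8000e+02 -1.0000e-02 -1.7999e+02]
('A', 180) [ 0.5005 -0.3782  0.2512] [-1.7995e+02  6.0000e-02 -1.7983e+02]
('A', 0) [ 0.5    -0.3801  0.2499] [180.    -0.   179.99]
```

```bash
cat > m.py <<'E'
from h import *
import pickle
V=pickle.load(open("V.pkl","rb"))
def seg(im,uv,r,lo,hi,hull=True):
    u,v=uv; h=cv2.cvtColor(im,cv2.COLOR_RGB2HSV); m=cv2.inRange(h,np.array(lo),np.array(hi))
    k=np.zeros_like(m); cv2.circle(k,(int(u),int(v)),int(r),255,-1); m&=k
    m=cv2.morphologyEx(m,cv2.MORPH_OPEN,np.ones((3,3)))
    cs,_=cv2.findContours(m,cv2.RETR_EXTERNAL,cv2.CHAIN_APPROX_NONE)
    c=max(cs,key=cv2.contourArea); 
    if hull: c=cv2.convexHull(c)
    M=cv2.moments(c); e=cv2.fitEllipse(c)
    return np.array([M["m10"]/M["m00"],M["m01"]/M["m00"]]),e,c
WHITE=([0,0,170],[180,60,255]); DARK=([0,0,0],[180,255,75]); CORK=([5,80,80],[25,255,255]); WOOD=([3,120,60],[18,255,220])
E
python3 - <<'E'
from m import *
def do(n,z,cal,ref="cen"):
    cs=[];us=[]
    for key,uv,r,col in cal:
        T,im=V[key]; c,e,_=seg(im,uv,r,*col); cm=cam("wrist",T)
        print(n,key,c.round(1),np.round(e[0],1),np.round(e[1],1),"->",to_plane(cm,c,z).round(4))
        cs.append(cm);us.append(c)
    if len(cs)>1: print("   tri",tri(cs,us).round(4))
D=("D",180);C=("C",0);B0=("B",0);B1=("B",180);A=("A",0)
do("cup rim",.08,[(D,(179,147),38,WHITE)])
do("jar cap",.045,[(D,(355,210),30,DARK)])
do("round",.004,[(C,(446,207),45,CORK),(B1,(1058-560,0),1,CORK)][:1])
do("square",.004,[(C,(99,145),60,CORK),(B0,(388,47),60,CORK),(A,(395,218),58,CORK)])
do("block",.016,[(C,(279,178),78,WOOD)])
do("white",.018,[(A,(262,178),36,WHITE)])
do("lid",.004,[(B0,(348,186),42,WHITE),(B1,(203,166),42,WHITE),(A,(436,90),44,WHITE)])
do("knob",.027,[(B0,(351,189),20,DARK),(B1,(199,169),20,DARK),(A,(442,90),18,DARK)])
do("drop cap",.075,[(B0,(202,182),18,DARK),(B1,(350,194),18,DARK)])
E
```

```text
cup rim ('D', 180) [177.7 148.1] [177.6 148. ] [55.  59.5] -> [0.4783 0.3956 0.08  ]
jar cap ('D', 180) [355.4 211.1] [355.4 211. ] [42.  43.2] -> [0.4106 0.2287 0.045 ]
round ('C', 0) [446.2 206.3] [446.2 206.3] [65.7 75.5] -> [0.6209 0.1505 0.004 ]
square ('C', 0) [ 97.2 144.4] [ 94.9 141.2] [ 93.3 106.3] -> [ 0.5506 -0.2403  0.004 ]
square ('B', 0) [386.4  46.8] [389.1  49.2] [102.4 113.2] -> [ 0.5519 -0.2416  0.004 ]
square ('A', 0) [394.3 218. ] [395.  216.3] [ 77.4 115. ] -> [ 0.55   -0.2429  0.004 ]
   tri [ 0.5514 -0.242   0.0013]
block ('C', 0) [276.  176.3] [274.6 174.9] [122.7 130.2] -> [ 0.5837 -0.0452  0.016 ]
white ('A', 0) [263.6 179. ] [263.6 178.9] [59.4 60. ] -> [ 0.5012 -0.3936  0.018 ]
lid ('B', 0) [347.9 185.6] [348.2 185. ] [62.6 66.5] -> [ 0.4085 -0.2111  0.004 ]
lid ('B', 180) [203.2 165.1] [203.1 165.6] [64.5 68.2] -> [ 0.4083 -0.2108  0.004 ]
lid ('A', 0) [437.7  89.3] [437.6  89.3] [67.6 77.8] -> [ 0.4089 -0.2111  0.004 ]
   tri [ 0.4086 -0.211   0.0037]
knob ('B', 0) [351.3 188.5] [351.3 188.5] [17.2 19.2] -> [ 0.4103 -0.2099  0.027 ]
knob ('B', 180) [199.3 168.7] [199.4 168.7] [17.7 19.2] -> [ 0.4086 -0.2101  0.027 ]
knob ('A', 0) [434.9  90.8] [436.6  90.7] [11.7 13.8] -> [ 0.4116 -0.2242  0.027 ]
   tri [ 0.4095 -0.2146  0.0095]
drop cap ('B', 0) [201.9 181.4] [201.2 181.3] [16.9 19. ] -> [ 0.4278 -0.0624  0.075 ]
drop cap ('B', 180) [350.6 195.5] [350.8 195.3] [16.7 19.3] -> [ 0.4254 -0.0614  0.075 ]
   tri [ 0.4267 -0.0607  0.0697]
```

Run:
```python
from m import *
crop=V["A",0][1][40:320,130:340]; cv2.imwrite("pics/crop.png",cv2.resize(crop,None,fx=2.1,fy=2.1,interpolation=cv2.INTER_CUBIC)[:,:,::-1])
st={"A":(.50,-.38,.25),"C":(.585,-.045,.25),"D":(.44,.31,.25)}
for s,p in st.items():
    q=robot.inverse_kinematics(p,[180,0,180 if s!="D" else 0]); q=np.array(q); q[6]+=180 if q[6]<0 else -180
    robot.move_j(q); robot.pause(.2); T=tool_T(); im=vision.grab_frame("wrist"); V[s,"f"]=(T,im)
    print(s,T[:3,3].round(4),robot.current_eef_rot()[2],robot.current_time_s())
pickle.dump(V,open("V.pkl","wb"))
pos={"cup":(.477,.40,.08),"jar":(.4106,.2287,.045),"round":(.621,.1505,.004),"square":(.5513,-.2416,.004),"white":(.5012,-.3936,.018)}
P={"cup":("D",28,WHITE,180),"jar":("D",28,DARK,180),"round":("C",45,CORK,0),"square":("C",60,CORK,0),"white":("A",36,WHITE,0)}
for n,(s,r,col,y) in P.items():
    cs=[];us=[]
    for k in ((s,y),(s,"f")):
        T,im=V[k]; c=cam("wrist",T); uv=proj(c,pos[n])
        try: m,e,_=seg(im,uv,r+8,*col)
        except Exception as ex: print(n,k,uv,ex); continue
        print(n,k,uv.round(0),m.round(1),np.round(e[1],1),to_plane(c,m,pos[n][2]).round(4)); cs.append(c);us.append(m)
    if len(cs)>1: print("  tri",tri(cs,us).round(4))
cv2.imwrite("pics/f.png",cv2.resize(np.vstack([V[s,"f"][1] for s in "CD"]),(400,600),interpolation=cv2.INTER_AREA)[:,:,::-1])
```

```text
A [ 0.5  -0.38  0.25] 0.0020485386314708833 18.3167
C [ 0.5851 -0.0469  0.2497] -0.1457269460311935 19.8667
D [0.4404 0.3096 0.2499] 179.9502685720133 22.2083
cup ('D', 180) [173. 150.] [177.7 148.1] [55.  59.5] [0.4783 0.3956 0.08  ]
cup ('D', 'f') [373. 229.] [368.8 230.5] [49. 54.] [0.4783 0.396  0.08  ]
  tri [0.4783 0.3958 0.0801]
jar ('D', 180) [355. 211.] [355.4 211.1] [42.  43.2] [0.4106 0.2287 0.045 ]
jar ('D', 'f') [193. 153.] [193.3 150.7] [44.1 46.1] [0.4082 0.2288 0.045 ]
  tri [0.4088 0.2273 0.0391]
round ('C', 0) [446. 206.] [446.2 206.3] [65.7 75.5] [0.6209 0.1505 0.004 ]
round ('C', 'f') [ 95. 143.] [ 95.  141.8] [71.  82.1] [0.6228 0.1499 0.004 ]
  tri [ 0.6223  0.1529 -0.0011]
square ('C', 0) [ 96. 145.] [ 97.2 144.4] [ 93.3 106.3] [ 0.5506 -0.2403  0.004 ]
square ('C', 'f') [446. 204.] [445.5 202.1] [ 83.8 101.1] [ 0.5535 -0.2408  0.004 ]
  tri [ 0.5514 -0.2447 -0.0039]
white ('A', 0) [264. 179.] [263.6 179. ] [59.4 60. ] [ 0.5012 -0.3936  0.018 ]
white ('A', 'f') [289. 177.] [289.  176.4] [59.6 60.6] [ 0.5015 -0.3939  0.018 ]
  tri [ 0.5014 -0.3937  0.0172]
```

View pics/crop.png

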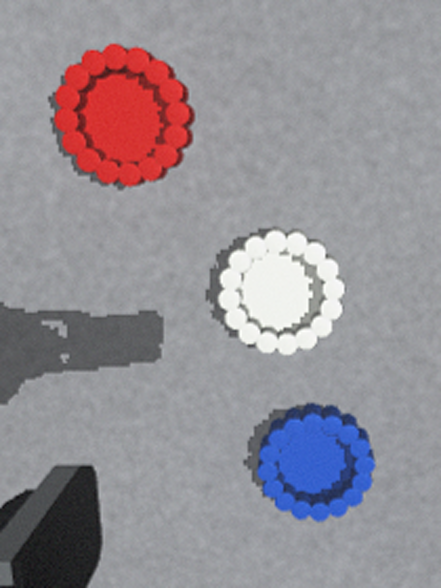

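View pics/f.png

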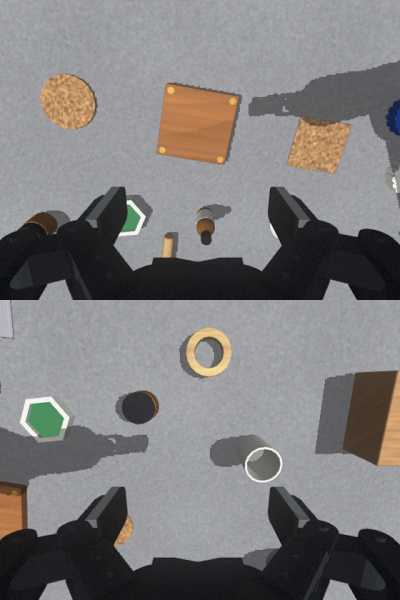

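```bash
cat >> h.py <<'E'
def ori(y): return [180,0,y]
def best(p,y):
    "yaw (or its half turn) nearest in joints with j7 in range"
    q0=np.array(robot.current_joint_positions()); c=[]
    for yy in (y,y-180):
        q=robot.inverse_kinematics(p,ori(yy))
        if q is not None: c.append((np.abs(np.array(q)-q0).max(),yy))
    return min(c)[1]
def pick(xy,z,y,pre,force,up=.2):
    p=[*xy,up]; y=best(p,y); fingers.gripper_to(pre); robot.move_to(p,ori(y)); robot.line_to([*xy,z+.03],velocity=.25)
    s=robot.line_to([*xy,z],velocity=.06,f_stop=6); zt=robot.current_tool_pos()[2]
    fingers.gripper_to(0,force); g=robot.current_finger_gap(); gf=robot.current_gripper_force()
    robot.line_to([*xy,up],velocity=.25); print("pick stop",s,"z",round(zt,4),"gap mm",round(g*85,1),round(robot.current_finger_gap()*85,1),"F",gf,"t",robot.current_time_s()); return zt
def place(xy,z,y,opn,up=.2):
    p=[*xy,up]; y=best(p,y); robot.move_to(p,ori(y)); robot.line_to([*xy,z+.02],velocity=.25); robot.pause(.2)
    s=robot.line_to([*xy,z-.003],velocity=.02,f_stop=2.5); t=robot.current_tool_pos(); 
    fingers.gripper_to(opn); robot.pause(.1); robot.line_to([*xy,up],velocity=.25); print("place stop",s,np.round(t,4),"expected z",z,"t",robot.current_time_s())
E
cat > pl.py <<'E'
import numpy as np
from m import *
BR=([3,80,60],[30,255,255])
if __name__=="__main__":
    for k in (("C",0),("C","f")):
        T,im=V[k]; c=cam("wrist",T); uv=proj(c,(.586,-.0455,.016)); _,_,h=seg(im,uv,85,*BR)
        r=cv2.boxPoints(cv2.minAreaRect(h)); q=np.array([to_plane(c,x,.016)[:2] for x in r]); e=[np.linalg.norm(q[i]-q[i-1]).round(4) for i in range(4)]
        d=q[1]-q[0]; print(k,q.mean(0).round(4),e,np.degrees(np.arctan2(d[1],d[0])).round(2))
E
python3 pl.py
python3 - <<'E'
from h import *
pick((.5014,-.3938),.013,0,1.0,40)
E
```

```text
('C', 0) [ 0.5872 -0.045 ] [np.float64(0.1172), np.float64(0.1086), np.float64(0.1081), np.float64(0.1104)] 167.44
('C', 'f') [ 0.5871 -0.046 ] [np.float64(0.1173), np.float64(0.1087), np.float64(0.1081), np.float64(0.1103)] -11.99
pick stop False z 0.0128 gap mm 63.5 63.1 F 44.08569037914276 t 27.5917
```

Run:
```python
from h import *
place((.5871,-.0455),.0128+.016,0,1.0)
robot.move_to([.5,-.16,.25],ori(best([.5,-.16,.25],180))); robot.pause(.3)
T=tool_T(); im=vision.grab_frame("wrist"); np.save("T1.npy",T); cv2.imwrite("pics/p1.png",im[:,:,::-1])
from m import seg,WHITE
c=cam("wrist",T)
for p,r in (((.5871,-.0455,.034),40),((.4086,-.2108,.004),44)):
    uv=proj(c,p); m,e,_=seg(im,uv,r,*WHITE); print(uv.round(1),m.round(1),np.round(e[1],1),to_plane(c,m,p[2]).round(4))
```

```text
place stop True [ 0.5869 -0.0455  0.03  ] expected z 0.0288 t 32.05
[378.1 258.3] [377.3 255.7] [52.1 59.5] [ 0.5839 -0.0467  0.034 ]
[226.1  88.6] [225.9  88.8] [70.  75.5] [ 0.4088 -0.211   0.004 ]
```

View pics/p1.png

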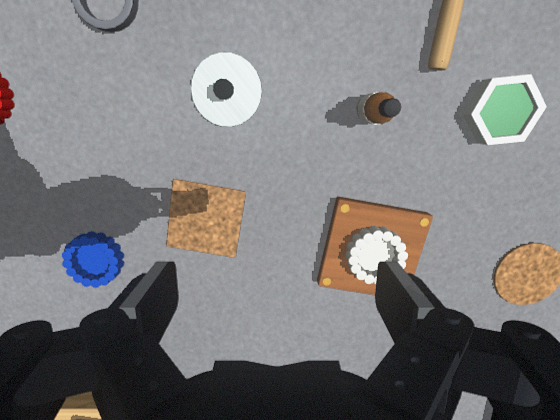

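Run:
```python
from h import *
from m import seg,WHITE
p=[.55,-.06,.25]; robot.move_to(p,ori(best(p,180))); robot.pause(.3)
T=tool_T(); im=vision.grab_frame("wrist"); c=cam("wrist",T)
uv=proj(c,(.5871,-.0455,.034)); m,e,_=seg(im,uv,40,*WHITE); M=to_plane(c,m,.034); print(m,np.round(e[1],1),M.round(4))
pick((.4090,-.2107),.0265,0,.5,40)
place((.5871,-.0455),.0265+.034,0,.5)
```

```text
[291.73164773 214.0232686 ] [58.2 60.7] [ 0.5857 -0.0453  0.034 ]
pick stop False z 0.0264 gap mm 17.3 18.0 F 39.01532055926509 t 37.85
place stop True [ 0.5869 -0.0455  0.061 ] expected z 0.0605 t 41.7
```

Run:
```python
from h import *
pick((.4783,.3958),.048,0,1.0,30,.22)
place((.6222,.1512),.052,0,.9,.22)
pick((.4090,.2284),.020,90,.9,40,.2)
place((.5518,-.2422),.024,90,.9,.22)
c=vision.grab_frame("scene"); cv2.imwrite("pics/sc1.png",c[:,:,::-1])
```

```text
pick stop False z 0.0478 gap mm 49.2 49.3 F 31.218838077038527 t 46.5
place stop True [0.622  0.1511 0.0527] expected z 0.052 t 50.7417
pick stop False z 0.0199 gap mm 44.5 44.1 F 41.229997958871536 t 54.8667
place stop True [ 0.5516 -0.2421  0.0246] expected z 0.024 t 60.05
```

View pics/sc1.png

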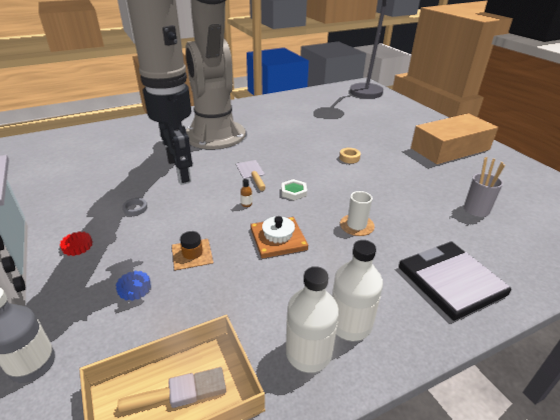

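Run:
```python
from h import *
from m import seg,WHITE,DARK
pick((.4266,-.0617),.030,90,.65,30,.2)
place((.6047,.0529),.0300,80,.6,.22)
V={}
for i,y in enumerate((180,0)):
    p=[.56+.0*i,0,.27]; q=np.array(robot.inverse_kinematics(p,ori(best(p,180)))) if i==0 else np.array(robot.current_joint_positions())
    if i: q[6]+=180 if q[6]<0 else -180
    robot.move_j(q); robot.pause(.4); T=tool_T(); im=vision.grab_frame("wrist"); V[i]=(T,im); c=cam("wrist",T)
    for n,P,r,col in (("lid",(.5871,-.0455,.039),44,WHITE),("knob",(.5871,-.0455,.061),20,DARK),("cup",(.6222,.1512,.084),38,WHITE),("jar",(.5518,-.2422,.049),32,DARK),("drop",(.6047,.0529,.075),18,DARK)):
        uv=proj(c,P)
        try: m,e,_=seg(im,uv,r,*col); print(i,n,uv.round(0),m.round(0),np.round(e[1],1),(to_plane(c,m,P[2])-P)[:2].round(4))
        except Exception as ex: print(i,n,uv.round(0),"none")
cv2.imwrite("pics/p2.png",cv2.resize(np.vstack([V[0][1],V[1][1]]),(400,600),interpolation=cv2.INTER_AREA)[:,:,::-1])
print(robot.current_time_s())
```

```text
pick stop False z 0.0298 gap mm 29.4 28.9 F 29.700995972380042 t 63.8667
place stop True [0.6045 0.0529 0.0305] expected z 0.03 t 68.0083
0 lid [320. 154.] [319. 153.] [68.5 70.9] [0.0017 0.0006]
0 knob [322. 157.] none
0 cup [108. 121.] [103. 119.] [65.9 69.1] [0.0022 0.0042]
0 jar [506. 189.] [500. 187.] [40.9 49.1] [0.0025 0.0068]
0 drop [220. 140.] [222. 138.] [14.8 15.9] [ 0.0017 -0.002 ]
1 lid [235. 202.] [235. 201.] [64.5 66.9] [-0.0012  0.0007]
1 knob [232. 208.] [233. 206.] [17.4 19.5] [-0.0018  0.0009]
1 cup [428. 248.] [430. 253.] [51.8 61.5] [0.0059 0.0028]
1 jar [ 43. 172.] [ 50. 171.] [41.6 49.9] [-0.0011  0.007 ]
1 drop [329. 228.] [330. 226.] [14.8 17.6] [-0.0025  0.001 ]
72.6917
```

View pics/p2.png

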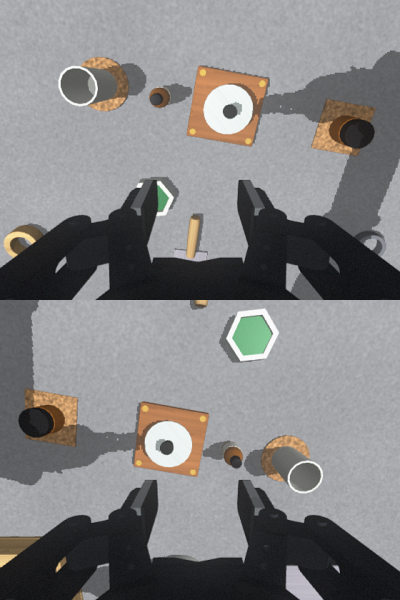

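Run:
```python
from h import *
from m import seg,WHITE,DARK,CORK
t=[]
for n,P,r,col,z in (("cup",(.6222,.1512,.084),40,WHITE,.084),("jar",(.5518,-.2422,.049),34,DARK,.049)):
    p=[P[0]-.03,P[1],.25]; robot.move_to(p,ori(best(p,180))); robot.pause(.4); T=tool_T(); im=vision.grab_frame("wrist"); c=cam("wrist",T); t.append(im)
    uv=proj(c,P); m,e,_=seg(im,uv,r,*col); k,ek,_=seg(im,proj(c,(P[0],P[1],.004)),60,*CORK)
    print(n,uv.round(1),m.round(1),np.round(e[1],1),(to_plane(c,m,z)-P)[:2].round(4),"mat",to_plane(c,k,.004)[:2].round(4))
cv2.imwrite("pics/p3.png",cv2.resize(np.vstack(t),(400,600),interpolation=cv2.INTER_AREA)[:,:,::-1]); print(robot.current_time_s())
```

```text
cup [277.1 223.5] [279.7 229.6] [63.4 77.7] [0.0059 0.0023] mat [0.6147 0.152 ]
jar [275.8 212.6] [277.2 210.6] [41.7 42.1] [-0.0021  0.0014] mat [ 0.5501 -0.2419]
75.7417
```

View pics/p3.png

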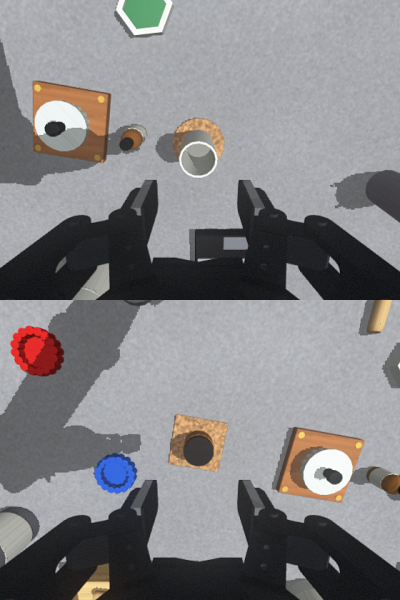

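```bash
python3 -c "
from station import workorder; print(workorder.close_job())"
```

```text
the job is handed in; nothing more can be done
None
```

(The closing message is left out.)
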